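Open the pin canister, then hold the belt tensioner wound

ROBOT

A 6-joint arm with a two-finger parallel gripper is mounted at the origin on the work surface. World frame = base frame: x ahead of the robot, y to its left, z up, the work surface at z = 0. Lengths are in m, angles in rad, forces in N, time in s.
With the tool pointing down it reaches from about 0.35 to 0.85 m from the base axis. Payload 8.1 kg.
Tool frame: the origin (TCP) lies between the finger pads; the fingertips stand 11 mm ahead of it and the grasp point (between the pads) lies 8 mm behind it (robot.tips_ahead is the distance from the TCP to the fingertips, in m); z points along the fingers, y is the line along which they close (so a half turn about z gives the same grasp; the last joint's range is limited). The gripper opens to 93 mm and grips with 3 to 60 N. Pads are 15 mm wide; open, the fingers measure 128 mm over their backs; the gripper's body (75 mm by 188 mm) begins 65 mm behind the grasp point.
Start: joints at [-1.33, 0.13, 1.488, -0, 1.523, -0.085], TCP at [0.192, -0.568, 0.23] pointing down, gripper open.
Joint ranges: [-2.96, 2.96], [-0.89, 2.26], [0.02, 2.5], [-1.34, 4.48], [0, 2.73], [-2.66, 2.66]. Speed limits (rad/s): [2.39, 2.39, 2.79, 3.14, 3.14, 3.14].

INTERFACE

Orientations are given as a rotation vector (axis times angle).
In Python, from plant import robot gives the robot as it stands. The module is installed in compiled form; this text tells all that it offers.
- The arm moves only by the tool move_arm, never from a script. Its argument "deltas" is one flat list of numbers, 7 for each row, row after row: the shift along the tool's x, y, z in m, then the turn, a rotation vector about the tool's x, y, z in rad, then the opening, from 0 (shut) to 1 (fully open). A call has 1 to 12 rows; each row is the pose to reach, as a shift and turn from the pose commanded when the call began, along the tool's axes at that moment; what a row does not reach only later rows make up. A row lasts 1/8 s, in which the tool goes at most 62.5 mm and 10.7 degrees, less where a joint would pass 70% of its speed; a pose out of reach is approached as far as the arm can. A call with a gripper value outside its range is refused whole. The fingers move at their own pace and stop on an object; "squeeze" is the grip in N (left out, the last holds). Time passes only in rows, so rows that repeat a pose let the fingers close. It gives the time, the measured TCP pose, the force, the opening and the grip force at its end, in the units of the state.
- robot.read_state(): the state, without advancing time (a new reading comes with each control period).
- robot.read_camera(name): name is "side" or "top" or "wrist"; returns (picture, depth): 480x640x3 uint8, red, green, blue; 480x640 float32, m along the optical axis (not along the pixel's ray), 0 where there is no reading.
- robot.camera_model(name): a dict with "K" (3x3 intrinsics, pixels), "k1" (the pictures are not rectified: a ray, as slopes to the right and down, at radius r is drawn at 1 + k1 r^2 times it, then the intrinsics apply), "R" (3x3) and "t" (3): a world point X has camera coordinates R X + t; the wrist camera has in their place "tool_from_camera" (4x4, takes a point from camera to tool coordinates, whose origin is the TCP and whose axes are the flange's). Camera axes: x right, y down, z forward; pixel columns grow to the right and rows downward; lengths in m; the calibration is good to about 2 mm. A picture is of the moment at which its call begins: read the wrist's pose just before it. camera_model takes no time and is no camera call.
- robot.close_job(): hands the job in; it is judged then, once.
Trained networks look in the newest picture that a camera, given by its name, has taken for a name from the list of things; names that differ only in an ending like _2 or _b are one class to them, and where a whole thing is asked for, a point or a joint stands for the part that bears it (a point fixed in the world has none). Each returns a list of dicts, best first, with "confidence" (0 to 1); they miss things now and then, are a little off and sometimes report something else, mostly with a low value. They report only what shows in the picture. A call takes as long as a camera call. They do not tell look-alikes from the thing itself.
- robot.recognise(camera, label): "uv" ([column, row] in pixels, amid what is visible of it).
The state is a dict: "t": time; "q": joint angles; "dq": joint speeds; "joint_torque": joint torques, N m; "tool_pos": TCP position; "orientation": TCP orientation; "force": force on the tool from outside, world axes, zero at the start; "wrist_torque": the same for the moment, N m; "opening": finger opening in m; "gripper_force": force on a finger pad.
Only numpy, scipy, OpenCV 4.12 (cv2) and the standard library are available. Lean on these libraries where they do the work, as an engineer would, in place of code of your own. Each camera call takes 0.05 s, during which the arm holds its last target. There are 200 camera calls.

TASK

Get the belt tensioner ready for pinning: lift the loose cap off the brass pin canister and set it down (not dropped) knob up in the copper cup holder, leaving the open canister standing where it is. Then swing the tensioner's spring-loaded arm by its upright post all the way to its far stop, and keep holding it there for a workmate to slip a pin in: the program finishes while your fingers still hold the arm against its spring, nothing let go. Leave the bevel gear, the awl and the clamp screw alone.

Things in the scene. Friction and masses are not known exactly. Their poses are not given: they have to be found in the camera images.
- cap_knob (a point): Grip point of the loose brass cap (already unscrewed, it just lifts straight up; 0.13 kg). The cap is a fluted round skirt, 50 mm across and 18 mm high, with a round upright knob 22 mm across and 42 mm tall on its middle. This point is at the middle of the knob, 21 mm above the skirt's flat top and 39 mm above the skirt's lower edge; z points up along the knob. The skirt (40 mm bore, 12 mm deep) sits over the canister's 36 mm neck.
- canister: Round brass canister of steel pins, loose, about 0.45 kg, 54 mm across, 55 mm high to the shoulder, then a neck 36 mm across and 14 mm high. Origin at the centre of its underside, z up. With the cap on, the knob's middle is 96 mm above the bench.
- holder_floor (a point): Centre of the inner floor of the copper cup holder, a low open round cup screwed to the bench: inside 66 mm across, wall 4 mm, rim 14 mm above this floor, floor 8 mm above the bench; its foot is 92 mm across. z up. The cap fits in skirt first, with its knob's middle 39 mm above this point.
- tensioner: Iron hanger of the belt tensioner, fixed to the bench: a round foot 140 mm across and 10 mm thick with the upright spring-wrapped pivot body (57 mm across) in its centre and two stop lugs (12 mm across, 68 mm high). Origin on the vertical pivot axis, at bench height. In its own frame the arm lies at angle -2.02 rad from its x axis (counted counter-clockwise from above) when at rest, and at -1.12 rad when wound to the stop.
- post_mid (a point): Middle of the round upright steel post (16 mm across, 50 mm tall, top 113 mm above the bench) at the free end of the tensioner's flat steel arm; 110 mm from the pivot axis and 88 mm above the bench, 25 mm above the arm's top face. The arm is 16 mm wide; a roller, 42 mm across, hangs below its end. It moves with the arm.
- swing_arm (a joint): Angle of the tensioner arm about the vertical pivot, rad: 0 at rest against the first lug, 0.9 wound against the far lug (hard stop). It grows counter-clockwise seen from above (the arm lies to the robot's right of the pivot and its post swings away from the robot). The spring pulls back with about 3 N at the post at rest and about 7 N at the stop, and returns the arm if it is let go.
- bevel_gear: Iron bevel gear lying on the bench, 68 mm across, 29 mm high, origin under its centre; leave alone.
- awl: Awl with a black horn handle, lying on the bench, 160 mm long, 24 mm thick, origin near its middle; leave alone.
- clamp_screw: Nickel-plated clamp screw with a cross bar, lying on the bench, 90 mm long, 20 mm thick, 60 mm across the bar, origin near its middle; leave alone.
There are look-alikes about, which are no part of the job. Leave any blue or red look-alike of the part that bears cap_knob alone.

How it is judged:
On the way, in this order (a step that is already met when the one before it is completed fails the run):
1. the cap is lifted clear of the canister in the fingers (z of cap_knob in the frame of canister above 0.115 m and contact force between the fingers and cap above 0.5 N), for 0.1 s.
2. the cap sits knob up in the cup holder, let go (horizontal distance between cap_knob and holder_floor below 0.012 m and z of cap_knob in the frame of holder_floor below 0.045 m and angle between cap_knob's own z axis and vertical below 0.15 rad and contact force between the fingers and cap below 0.1 N), for 0.3 s.
3. the tensioner arm is held at its far stop by the fingers (value of joint swing_arm above 0.83 rad and contact force between the fingers and swing_arm above 2 N), for 0.2 s.
At the end, for the whole second after the job is handed in: The arm is within 0.07 rad of its far stop with the fingers bearing on it by more than 2 N; the cap is upright on the floor of the cup holder, within 12 mm of its centre and not touched; the canister stands upright within 40 mm of where it began (all of step 2 and all of step 3 and angle between canister's own z axis and vertical below 0.15 rad and distance of canister from where it was at the start of the episode below 0.04 m); the arm keeps its last pose, push and grip.
It fails at once if a bystander is pushed more than 30 mm (distance of any of bevel_gear, awl, clamp_screw from where it was at the start of the episode above 0.03 m).
It fails at once if the canister is tipped over (angle between canister's own z axis and vertical above 0.5 rad).
It fails at once if the cap is dropped from more than about 25 mm (linear speed of cap above 0.7 m/s and contact force between the fingers and cap below 0.05 N).
It also fails if it takes over 56 s, if anything falls off the work surface, if the arm or the gripper's body presses on something with over 40 N, if the wrist force passes 120 N, or if a joint passes its speed limit or range.

## Working session

There is one attempt and no reset: what is moved stays moved. The work goes in short steps, Python scripts to look and compute and a tool call to move; the robot and the scene stay as the last step left them, time stands still between calls to the robot, and variables do not carry over. Pictures are saved under pics/ and viewed, at most 10 in all, crops included, and the job is handed in when it is done.

Besides the shell and the picture viewer there is one more tool, called after "Request:" by a JSON object that holds its "name" and its "arguments", one argument or row to a line. move_arm: Moves the arm, as the interface text tells. Its arguments: {"type":"object","properties":{"deltas":{"type":"array","items":{"type":"number"}},"squeeze":{"type":"number"}},"required":["deltas"]}

```bash
mkdir -p pics; cat > h.py <<'E'
import numpy as np, cv2
from scipy.spatial.transform import Rotation as Ro
from plant import robot
def grab(name):
    st=robot.read_state(); im,d=robot.read_camera(name); m=robot.camera_model(name)
    if name=="wrist":
        T=np.eye(4);T[:3,:3]=Ro.from_rotvec(st['orientation']).as_matrix();T[:3,3]=st['tool_pos']
        T=T@np.array(m['tool_from_camera'])
    else:
        R=np.array(m['R']);T=np.eye(4);T[:3,:3]=R.T;T[:3,3]=-R.T@np.array(m['t'])
    return im,d,m,T
def rays(m,uv):
    K=np.array(m['K']);uv=np.atleast_2d(uv).astype(float)
    p=np.c_[(uv[:,0]-K[0,2])/K[0,0],(uv[:,1]-K[1,2])/K[1,1]];q=p.copy()
    for _ in range(20): q=p/(1+m['k1']*(q**2).sum(1,keepdims=True))
    return np.c_[q,np.ones(len(q))]
def world(d,m,T,uv):
    uv=np.atleast_2d(np.round(uv).astype(int)); z=d[uv[:,1],uv[:,0]]
    return (rays(m,uv)*z[:,None])@T[:3,:3].T+T[:3,3]
def cloud(d,m,T):
    v,u=np.nonzero(d>0); uv=np.c_[u,v]; return uv,world(d,m,T,uv)
def save(im,n): cv2.imwrite('pics/'+n,im[:,:,::-1])
E
python3 - <<'E'
from h import *
for c in ["top","side"]:
    im,d,m,T=grab(c); save(im,c+'0.png'); np.savez(c+'0.npz',d=d,T=T,im=im)
    print(c,T[:3,3],T[:3,2])
    for l in ["cap_knob","canister","holder_floor","tensioner","post_mid","bevel_gear","awl","clamp_screw"]:
        for r in robot.recognise(c,l)[:4]:
            if r['confidence']>.2: print(l,np.round(r['uv']),round(r['confidence'],2),world(d,m,T,r['uv']).round(3)[0])
print(robot.read_state()['t'])
E
```

```text
top [0.445714   0.03352186 1.25419062] [ 0.07107381 -0.01585687 -0.99734501]
cap_knob [180. 273.] 0.89 [0.464 0.269 0.112]
cap_knob [143. 304.] 0.89 [0.403 0.354 0.04 ]
cap_knob [199. 226.] 0.64 [0.556 0.245 0.058]
cap_knob [201. 155.] 0.46 [0.702 0.251 0.029]
canister [197. 272.] 0.55 [0.468 0.253 0.026]
canister [278. 265.] 0.42 [0.484 0.093 0.01 ]
holder_floor [277. 266.] 0.81 [0.482 0.095 0.008]
tensioner [384. 243.] 0.87 [ 0.528 -0.114  0.061]
post_mid [405. 257.] 0.86 [ 0.501 -0.155  0.061]
bevel_gear [201. 153.] 0.79 [0.706 0.251 0.028]
bevel_gear [195. 273.] 0.59 [0.465 0.253 0.044]
awl [251. 317.] 0.56 [0.381 0.144 0.029]
clamp_screw [295. 149.] 0.79 [0.721 0.063 0.009]
side [0.27129248 0.89887363 0.66580013] [ 0.25306125 -0.80805392 -0.53198578]
cap_knob [321. 314.] 0.85 [0.464 0.289 0.09 ]
cap_knob [284. 324.] 0.84 [0.549 0.263 0.018]
cap_knob [341. 384.] 0.79 [0.399 0.375 0.025]
canister [323. 343.] 0.83 [0.455 0.303 0.034]
holder_floor [340. 282.] 0.71 [0.483 0.089 0.01 ]
tensioner [347. 232.] 0.89 [ 0.519 -0.098  0.026]
post_mid [368. 209.] 0.98 [ 0.482 -0.171  0.061]
bevel_gear [216. 312.] 0.85 [0.695 0.272 0.015]
awl [381. 304.] 0.74 [0.378 0.147 0.022]
clamp_screw [258. 256.] 0.62 [0.697 0.062 0.015]
clamp_screw [323. 342.] 0.43 [0.454 0.306 0.039]
0.9
```

```bash
python3 - <<'E'
from h import *
a=cv2.resize(cv2.imread('pics/top0.png')[110:350,100:480],None,fx=2,fy=2);cv2.imwrite('pics/topc.png',a)
z=np.load('top0.npz');m=robot.camera_model('top');uv,P=cloud(z['d'],m,z['T'])
def circ(x,y,r,lo,hi,n):
    s=(np.hypot(P[:,0]-x,P[:,1]-y)<r)&(P[:,2]>lo)&(P[:,2]<hi); p=P[s]
    if len(p)<3: print(n,'none');return
    c,rr=cv2.minEnclosingCircle(p[:,:2].astype(np.float32)); print(n,len(p),p.mean(0).round(4),np.round(c,4),round(rr,4))
circ(.464,.27,.05,.1,.13,'knob top'); circ(.464,.27,.05,.065,.085,'skirt')
circ(.484,.093,.08,.014,.03,'holder rim'); circ(.484,.093,.02,.0,.03,'holder floor')
circ(.49,-.165,.06,.1,.125,'post top');circ(.53,-.11,.04,.08,.25,'pivot high');circ(.53,-.11,.15,.055,.075,'lugs/arm')
circ(.53,-.11,.1,.006,.014,'foot')
E
```

```text
knob top 125 [0.465  0.2777 0.1166] [0.4649 0.279 ] 0.0111
skirt 430 [0.4646 0.276  0.0751] [0.4644 0.2792] 0.0267
holder rim 266 [0.4764 0.1013 0.0214] [0.4669 0.1082] 0.0572
holder floor 309 [0.4839 0.0929 0.0081] [0.484 0.093] 0.02
post top 67 [ 0.4676 -0.1967  0.1119] [ 0.4678 -0.1973] 0.0081
pivot high none
lugs/arm 898 [ 0.518  -0.1401  0.0642] [ 0.5014 -0.1464] 0.0735
foot 2451 [ 0.5407 -0.1093  0.01  ] [ 0.532  -0.1083] 0.0963
```

View pics/topc.png

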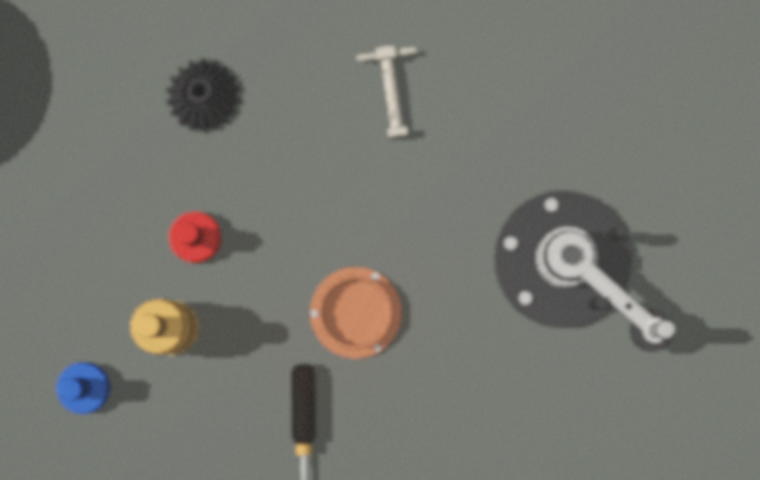

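View pics/side0.png

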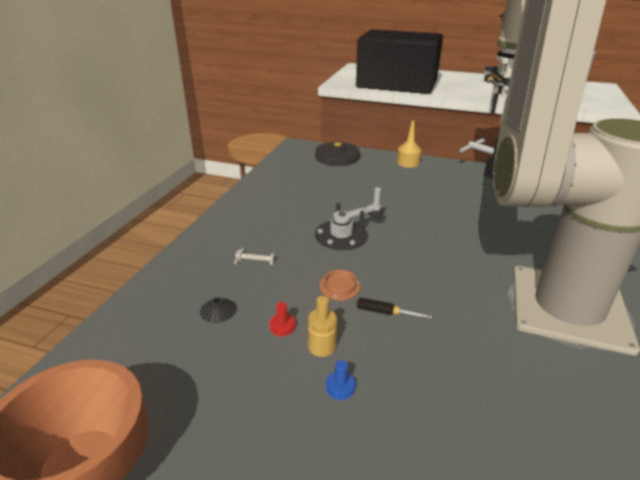

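The top crop (full column = u/2+100, row = v/2+110) shows the brass canister and cap at about (178,273). The red cap is at (197,229), blue at (141,304), the copper holder at (278,266), the pivot at (384,238) and the post at (432,275). The side view agrees. I'll refine the holder and pivot positions and work out the first move.

```bash
cat >> h.py <<'E'
def delta(target,yvec=None,st=None):
    """shift (tool axes) and turn to TCP target pointing down, closing line along yvec"""
    st=st or robot.read_state(); R=Ro.from_rotvec(st['orientation']).as_matrix()
    sh=R.T@(np.array(target)-st['tool_pos'])
    out=[sh]
    if yvec is not None:
        y=np.array([*yvec,0.]);y/=np.linalg.norm(y)
        c=[]
        for s in (1,-1):
            z=np.array([0,0,-1.]);G=np.c_[np.cross(s*y,z),s*y,z]; c.append(Ro.from_matrix(R.T@G).as_rotvec())
        out+=[v for v in c]
    return [np.round(o,4) for o in out]
E
python3 - <<'E'
from h import *
from scipy.optimize import least_squares
z=np.load('top0.npz');m=robot.camera_model('top');uv,P=cloud(z['d'],m,z['T']);im=z['im']
C=im[uv[:,1],uv[:,0]].astype(float)
def fit(p):
    f=lambda a:np.hypot(p[:,0]-a[0],p[:,1]-a[1])-a[2]
    return least_squares(f,[*p[:,:2].mean(0),.04],loss='soft_l1',f_scale=.002).x.round(4)
s=(np.hypot(P[:,0]-.484,P[:,1]-.093)<.07)&(C[:,0]>C[:,2]*1.35)&(C[:,0]>100)
s2=s&(P[:,2]>.017)&(P[:,2]<.026);print('rim',s2.sum(),fit(P[s2]))
c,r=cv2.minEnclosingCircle(P[s&(P[:,2]>.002)][:,:2].astype(np.float32));print('all',c,r)
fl=s&(P[:,2]>.006)&(P[:,2]<.010);h,e=np.histogram(P[s][:,2],bins=np.arange(0,.03,.003));print(h)
fm=(np.abs(P[:,2]-.01)<.003)&(np.hypot(P[:,0]-.532,P[:,1]+.108)<.1)&(C.sum(1)<260)&(P[:,1]>-.17)
print('foot',cv2.minEnclosingCircle(P[fm][:,:2].astype(np.float32)))
t=(np.hypot(P[:,0]-.53,P[:,1]+.11)<.05)&(P[:,2]>.05); print(np.histogram(P[t][:,2],bins=np.arange(.05,.13,.005))); print('pivot',fit(P[t&(P[:,2]<.06)]),np.c_[P[t&(P[:,2]>.066)]].mean(0))
st=robot.read_state();print(st['tool_pos'],Ro.from_rotvec(st['orientation']).as_matrix().round(3),st['opening'],st['force'])
print(delta([.42,-.15,.23]),delta([.465,.278,.2],[0,1]),delta([.465,.278,.2],[1,0]))
E
```

```text
rim 212 [0.4828 0.095  0.0347]
all (0.4826876223087311, 0.0949249267578125) 0.046923574060201645
[ 89 316 582 331  57  16  82  97  28]
foot ((0.5397842526435852, -0.11506501585245132), 0.06909448653459549)
(array([ 60,  49, 276, 194,  52,   1,   0,   0,   0,   0,   0,   0,   0,
         0,   0]), array([0.05 , 0.055, 0.06 , 0.065, 0.07 , 0.075, 0.08 , 0.085, 0.09 ,
       0.095, 0.1  , 0.105, 0.11 , 0.115, 0.12 , 0.125]))
pivot [ 0.5397 -0.1161  0.0242] [ 0.53421827 -0.11861138  0.0690249 ]
[ 0.19206446 -0.56842889  0.22964316] [[ 0.947  0.32  -0.   ]
 [ 0.32  -0.947  0.   ]
 [-0.    -0.    -1.   ]] 0.09337847019645273 [0.91735123 0.65507735 0.22871118]
[array([ 0.3499, -0.3235, -0.0004])] [array([ 0.5295, -0.7145,  0.0296]), array([-0.    , -0.    , -2.8158]), array([-0.    ,  0.    ,  0.3258])] [array([ 0.5295, -0.7145,  0.0296]), array([-0.   , -0.   , -1.245]), array([-0.    ,  0.    ,  1.8966])]
```

Request:
{"name": "move_arm", "arguments": {
  "deltas": [0.09,-0.08,0,0,0,0,1,0.14,-0.12,0,0,0,0,1,0.18,-0.16,0,0,0,0,1,0.22,-0.2,0,0,0,0,1,0.26,-0.24,0,0,0,0,1,0.3,-0.28,0,0,0,0,1,0.34,-0.32,0,0,0,0,1,0.37,-0.37,0,0,0,0,1,0.39,-0.42,0,0,0,0,1,0.42,-0.47,0,0,0,0,1,0.44,-0.52,0,0,0,0,1,0.46,-0.57,0,0,0,0,1]
}}

```text
t: 2.4
tool_pos: [0.4454, 0.1211, 0.23]
orientation: [-3.1, -0.51, -0.002]
force: [1.0, 0.1, 0.5]
opening: 0.0929
gripper_force: 0.0
```

Request:
{"name": "move_arm", "arguments": {
  "deltas": [0.03,-0.05,0,0,0,0,1,0.05,-0.1,0,0,0,0,1,0.07,-0.144,0,0,0,0,1,0.07,-0.144,0,0,0,0,1,0.07,-0.144,0,0,0,0,1]
}}

```text
t: 3.02
tool_pos: [0.4655, 0.2773, 0.2294]
orientation: [3.099, 0.51, -0.001]
force: [-0.4, -1.0, -0.0]
opening: 0.0928
gripper_force: 0.0
```

```bash
cat > w.py <<'E'
from h import *
import sys
im,d,m,T=grab('wrist'); save(im,sys.argv[1]); np.savez('w.npz',d=d,T=T,im=im)
st=robot.read_state(); print(st['t'],st['tool_pos'].round(4) if hasattr(st['tool_pos'],'round') else st['tool_pos'],np.round(st['q'],2),np.round(st['force'],1))
uv,P=cloud(d,m,T)
for a in sys.argv[2:]:
    x,y,r,lo,hi=map(float,a.split(','))
    p=P[(np.hypot(P[:,0]-x,P[:,1]-y)<r)&(P[:,2]>lo)&(P[:,2]<hi)]
    if len(p)<5: print(a,'none');continue
    c,rr=cv2.minEnclosingCircle(p[:,:2].astype(np.float32)); print(a,len(p),p.mean(0).round(4),np.round(c,4),round(rr,4))
E
python3 w.py w1.png .465,.279,.04,.105,.13 .465,.279,.05,.065,.085
python3 -c "
from h import *
print(delta([.465,.278,.09],[.32,-.947]))"
```

```text
3.075 [0.4656 0.2769 0.2296] [ 0.44 -0.03  1.65 -0.    1.52  1.69] [-0.7 -1.6  0.1]
.465,.279,.04,.105,.13 804 [0.4677 0.2787 0.1158] [0.4665 0.2785] 0.0112
.465,.279,.05,.065,.085 2160 [0.4719 0.2799 0.0743] [0.4663 0.2781] 0.0264
[array([-0.0002, -0.0013,  0.1396]), array([ 0.0004,  0.0003, -0.0004]), array([ 4.0000e-04, -7.0000e-04,  3.1411e+00])]
```

View pics/w1.png

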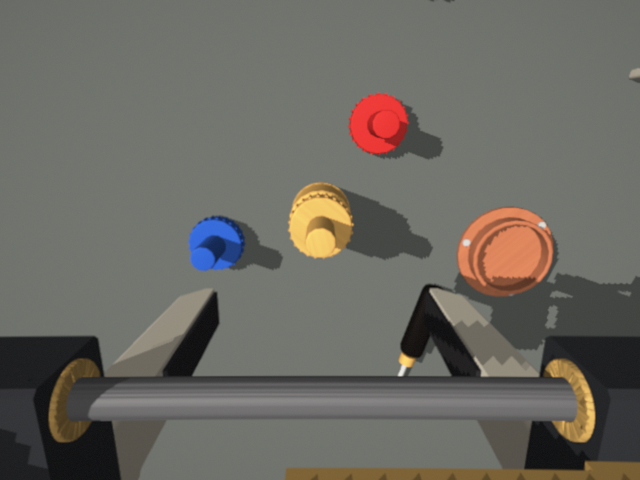

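The wrist view shows the brass cap centred between the fingers: knob top at (320,242), blue at (203,258), red at (385,124), holder at (508,250). I'll go down and grip the knob.

Request:
{"name": "move_arm", "arguments": {
  "deltas": [0.001,-0.0015,0.04,0,0,0,1,0.001,-0.0015,0.08,0,0,0,1,0.001,-0.0015,0.11,0,0,0,1,0.001,-0.0015,0.13,0,0,0,1,0.001,-0.0015,0.139,0,0,0,1,0.001,-0.0015,0.139,0,0,0,1,0.001,-0.0015,0.139,0,0,0,0.1,0.001,-0.0015,0.139,0,0,0,0.1,0.001,-0.0015,0.139,0,0,0,0.1,0.001,-0.0015,0.139,0,0,0,0.1,0.001,-0.0015,0.139,0,0,0,0.1,0.001,-0.0015,0.139,0,0,0,0.1],
  "squeeze": 20
}}

```text
t: 4.58
tool_pos: [0.4661, 0.2794, 0.0906]
orientation: [3.1, 0.51, -0.0]
force: [0.1, -0.1, 0.0]
opening: 0.038
gripper_force: 0.0
```

Request:
{"name": "move_arm", "arguments": {
  "deltas": [0,0,0,0,0,0,0.1,0,0,0,0,0,0,0.1,0,0,0,0,0,0,0.1,0,0,0,0,0,0,0.1,0,0,0,0,0,0,0.1,0,0,0,0,0,0,0.1]
}}

```text
t: 5.32
tool_pos: [0.4661, 0.2794, 0.0906]
orientation: [3.1, 0.51, -0.0]
force: [1.0, 0.6, -1.2]
opening: 0.0219
gripper_force: 20.0
```

Request:
{"name": "move_arm", "arguments": {
  "deltas": [0,0,-0.005,0,0,0,0.1,0,0,-0.012,0,0,0,0.1,0,0,-0.022,0,0,0,0.1,0,0,-0.034,0,0,0,0.1,0,0,-0.046,0,0,0,0.1,0,0,-0.058,0,0,0,0.1,0,0,-0.07,0,0,0,0.1,0,0,-0.07,0,0,0,0.1,0,0,-0.07,0,0,0,0.1]
}}

```text
t: 6.45
tool_pos: [0.4659, 0.2793, 0.1603]
orientation: [3.1, 0.509, -0.001]
force: [-0.1, 0.8, -1.4]
opening: 0.0215
gripper_force: 20.0
```

```bash
python3 w.py w2.png .466,.2785,.04,.04,.075 .4827,.0949,.05,.018,.027
python3 - <<'E'
from h import *
from scipy.optimize import least_squares
z=np.load('w.npz');m=robot.camera_model('wrist');uv,P=cloud(z['d'],m,z['T']);C=z['im'][uv[:,1],uv[:,0]].astype(float)
s=(np.hypot(P[:,0]-.484,P[:,1]-.093)<.06)&(C[:,0]>C[:,2]*1.35)&(C[:,0]>100)
print(np.histogram(P[s][:,2],bins=np.arange(0,.03,.002)))
p=P[s&(P[:,2]>.002)];print(cv2.minEnclosingCircle(p[:,:2].astype(np.float32)))
p=P[s&(P[:,2]>.019)&(P[:,2]<.025)];print(len(p),least_squares(lambda a:np.hypot(p[:,0]-a[0],p[:,1]-a[1])-.035,[.4827,.0949],loss='soft_l1',f_scale=.002).x)
print(delta([.4827,.0949,.16],[.32,-.947]))
E
```

```text
6.5 [0.4658 0.2792 0.16  ] [ 0.45  0.02  1.73 -0.    1.39  1.69] [-0.3 -0.8 -2.7]
.466,.2785,.04,.04,.075 2651 [0.4788 0.2822 0.0564] [0.4667 0.2784] 0.0268
.4827,.0949,.05,.018,.027 1859 [0.4855 0.0925 0.0213] [0.4841 0.0927] 0.0377
(array([ 112,   97, 1105, 2900, 2543,  215,  193,  179,  211,  203,  885,
        585,    0,    0]), array([0.   , 0.002, 0.004, 0.006, 0.008, 0.01 , 0.012, 0.014, 0.016,
       0.018, 0.02 , 0.022, 0.024, 0.026, 0.028]))
((0.4851793646812439, 0.09153454750776291), 0.0478593111038208)
1569 [0.48421724 0.09361202]
[array([-4.29e-02,  1.80e-01,  1.00e-04]), array([ 0.0001,  0.0011, -0.0001]), array([ 1.7000e-03, -2.0000e-04,  3.1415e+00])]
```

View pics/w2.png

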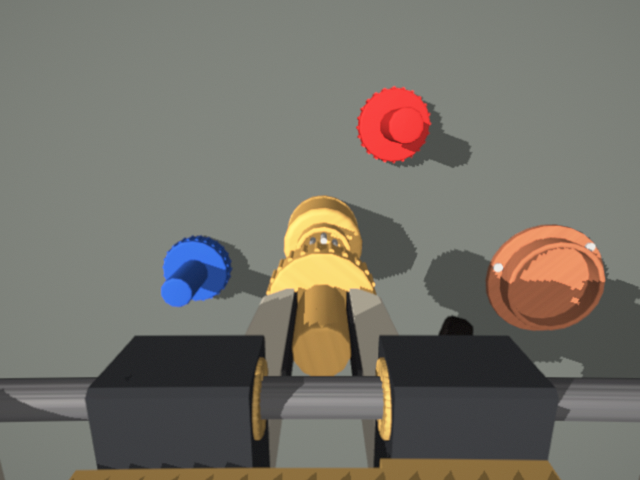

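The cap is held at (322,330) with the open canister still standing at (322,225), and the holder is at (546,278). Next I'll carry the cap over.

Request:
{"name": "move_arm", "arguments": {
  "deltas": [-0.008,0.03,0,0,0,0,0.1,-0.016,0.07,0,0,0,0,0.1,-0.025,0.11,0,0,0,0,0.1,-0.035,0.15,0,0,0,0,0.1,-0.042,0.181,0,0,0,0,0.1,-0.042,0.181,0.02,0,0,0,0.1,-0.042,0.181,0.05,0,0,0,0.1,-0.042,0.181,0.075,0,0,0,0.1,-0.042,0.181,0.09,0,0,0,0.1,-0.042,0.181,0.1,0,0,0,0.1,-0.042,0.181,0.105,0,0,0,0.1,-0.042,0.181,0.105,0,0,0,0.1]
}}

```text
t: 8.0
tool_pos: [0.4845, 0.0945, 0.0559]
orientation: [3.1, 0.51, 0.001]
force: [-0.7, -0.2, -0.6]
opening: 0.0213
gripper_force: 20.0
```

Request:
{"name": "move_arm", "arguments": {
  "deltas": [0,0,0.004,0,0,0,0.1,0,0,0.008,0,0,0,0.1,0,0,0.011,0,0,0,0.1,0,0,0.013,0,0,0,0.1,0,0,0.013,0,0,0,0.1]
}}

```text
t: 8.62
tool_pos: [0.4841, 0.0944, 0.0424]
orientation: [-3.1, -0.509, 0.001]
force: [0.2, -1.0, -1.3]
opening: 0.0216
gripper_force: 20.0
```

Request:
{"name": "move_arm", "arguments": {
  "deltas": [0,0,0.001,0,0,0,0.1,0,0,0.002,0,0,0,0.1,0,0,0.002,0,0,0,0.1]
}}

```text
t: 9.0
tool_pos: [0.4845, 0.0945, 0.0416]
orientation: [3.1, 0.51, 0.0]
force: [-4.5, -1.5, 7.1]
opening: 0.0216
gripper_force: 20.0
```

Contact with the floor, about 7 N. I'll open and rise.

Request:
{"name": "move_arm", "arguments": {
  "deltas": [0,0,-0.0005,0,0,0,0.7,0,0,-0.0005,0,0,0,0.7,0,0,-0.0005,0,0,0,0.7,0,0,-0.0005,0,0,0,0.7,0,0,-0.0005,0,0,0,0.7,0,0,-0.0005,0,0,0,0.7,0,0,-0.02,0,0,0,0.7,0,0,-0.05,0,0,0,0.7,0,0,-0.09,0,0,0,0.7,0,0,-0.13,0,0,0,0.7,0,0,-0.16,0,0,0,0.7,0,0,-0.16,0,0,0,0.7]
}}

```text
t: 10.5
tool_pos: [0.4861, 0.0946, 0.2037]
orientation: [3.1, 0.509, 0.009]
force: [-0.0, 1.2, -0.5]
opening: 0.0651
gripper_force: 0.0
```

```bash
python3 w.py w3.png .4838,.094,.025,.06,.08 .4838,.094,.029,.02,.035 .466,.278,.025,.06,.08
python3 - <<'E'
from h import *
print(delta([.468,-.197,.2],[.964,-.266]))
E
```

```text
10.55 [0.485  0.0945 0.2015] [ 0.09 -0.15  1.82  0.    1.47  1.33] [ 0.1 -0.8 -0.9]
.4838,.094,.025,.06,.08 658 [0.4855 0.0945 0.0671] [0.4849 0.0941] 0.0109
.4838,.094,.029,.02,.035 1852 [0.4892 0.0956 0.0255] [0.4845 0.0941] 0.0262
.466,.278,.025,.06,.08 1709 [0.4666 0.2772 0.0667] [0.4661 0.2777] 0.0186
[array([-0.1094,  0.2708,  0.0014]), array([ 0.0016, -0.0019, -0.9757]), array([-2.2000e-03, -1.9000e-03,  2.1659e+00])]
```

View pics/w3.png

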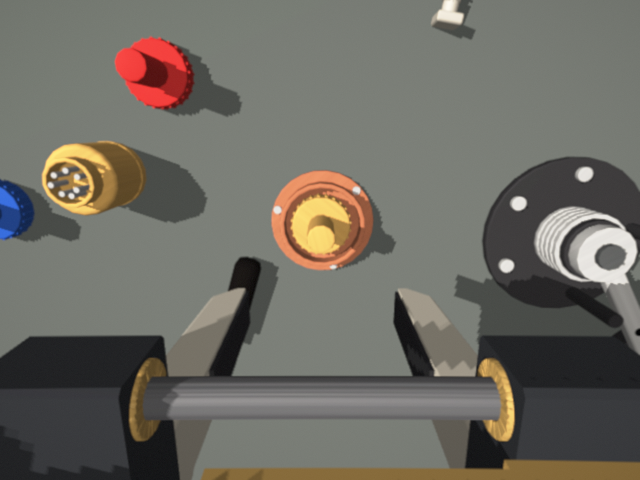

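The cap sits knob up in the holder at (321,225), 1 mm off centre, and the canister stands open at (85,178). Next is the tensioner post.

Request:
{"name": "move_arm", "arguments": {
  "deltas": [-0.015,0.04,0,0,0,-0.16,0.7,-0.033,0.085,0,0,0,-0.32,0.7,-0.05,0.13,0,0,0,-0.48,0.7,-0.068,0.175,0,0,0,-0.64,0.7,-0.086,0.22,0,0,0,-0.8,0.7,-0.1,0.25,0,0,0,-0.92,0.7,-0.11,0.27,0,0,0,-0.976,0.7,-0.11,0.27,0,0,0,-0.976,0.7,-0.11,0.27,0,0,0,-0.976,0.7,-0.11,0.27,0,0,0,-0.976,0.7]
}}

```text
t: 11.8
tool_pos: [0.4664, -0.1955, 0.2001]
orientation: [-2.498, -1.904, 0.0]
force: [0.8, -0.5, -0.0]
opening: 0.065
gripper_force: 0.0
```

```bash
python3 w.py w4.png .468,-.197,.02,.1,.125 .5397,-.1155,.02,.062,.09
python3 - <<'E'
from h import *
print(delta([.468,-.197,.086],[.964,-.266]),robot.read_state()['orientation'])
E
```

```text
11.85 [ 0.4665 -0.1956  0.2004] [-0.5  -0.11  1.78  0.    1.47 -0.23] [ 0.1  0.6 -0.4]
.468,-.197,.02,.1,.125 549 [ 0.4693 -0.1979  0.1112] [ 0.4689 -0.1992] 0.008
.5397,-.1155,.02,.062,.09 2887 [ 0.5395 -0.1152  0.0653] [ 0.5397 -0.1156] 0.0201
[array([-0.001 ,  0.0018,  0.1144]), array([-0.0004, -0.0002,  0.001 ]), array([ 4.0000e-04, -6.0000e-04, -3.1406e+00])] [-2.49818037e+00 -1.90416991e+00  5.09441350e-05]
```

View pics/w4.png

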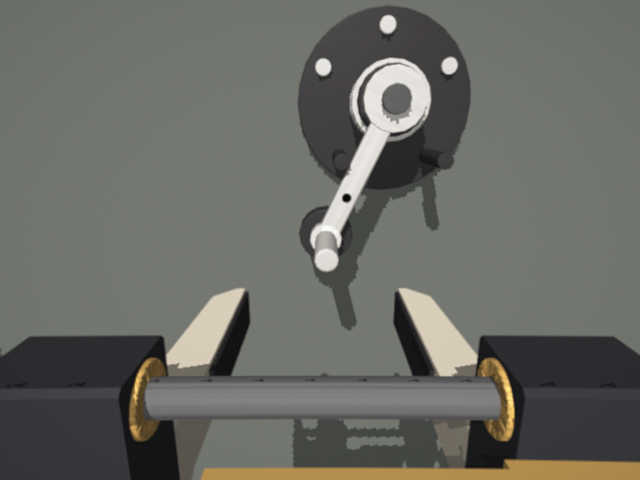

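The post top is at (326,258) between the fingers, with the arm running up to the pivot at (397,98). I'll descend and grip the post.

Request:
{"name": "move_arm", "arguments": {
  "deltas": [-0.002,0.003,0.04,0,0,0,0.7,-0.002,0.003,0.08,0,0,0,0.7,-0.002,0.003,0.105,0,0,0,0.7,-0.002,0.003,0.114,0,0,0,0.7,-0.002,0.003,0.114,0,0,0,0.7,-0.002,0.003,0.114,0,0,0,0.05,-0.002,0.003,0.114,0,0,0,0.05,-0.002,0.003,0.114,0,0,0,0.05,-0.002,0.003,0.114,0,0,0,0.05,-0.002,0.003,0.114,0,0,0,0.05,-0.002,0.003,0.114,0,0,0,0.05,-0.002,0.003,0.114,0,0,0,0.05],
  "squeeze": 15
}}

```text
t: 13.35
tool_pos: [0.4686, -0.1992, 0.0866]
orientation: [-2.499, -1.903, 0.001]
force: [-1.9, 0.0, 2.3]
opening: 0.0155
gripper_force: 15.0
```

Request:
{"name": "move_arm", "arguments": {
  "deltas": [0,0,0,0,0,0,0.05,0,0,0,0,0,0,0.05,0,0,0,0,0,0,0.05]
}}

```text
t: 13.72
tool_pos: [0.4686, -0.1993, 0.0866]
orientation: [-2.499, -1.903, 0.0]
force: [-3.7, 0.4, 2.9]
opening: 0.0159
gripper_force: 15.0
```

```bash
python3 - <<'E'
from h import *
st=robot.read_state();print(st['t'],st['tool_pos'],st['opening'],st['gripper_force'],st['force'])
p=np.array([.5397,-.1155]);R=Ro.from_rotvec(st['orientation']).as_matrix()
v=np.array(st['tool_pos'])[:2]-p;print(np.hypot(*v),np.arctan2(v[1],v[0]))
for a in np.arange(.1,.96,.1):
    r=Ro.from_euler('z',a).as_matrix()[:2,:2]@(v*.11/np.hypot(*v))
    print(round(a,2),(R.T@np.array([*(r-v),0])).round(4))
E
```

```text
13.725 [ 0.46863729 -0.19925698  0.08661109] 0.01588967390562628 15.000439435243607 [-3.68082696  0.37559826  2.88523107]
0.1098414327331028 -2.2743835849214595
0.1 [-0.0043  0.0101 -0.    ]
0.2 [-0.0074  0.0207 -0.    ]
0.3 [-0.0094  0.0315 -0.    ]
0.4 [-0.0103  0.0424 -0.    ]
0.5 [-0.0101  0.0534 -0.    ]
0.6 [-0.0089  0.0644 -0.    ]
0.7 [-0.0065  0.0751 -0.    ]
0.8 [-0.0031  0.0856 -0.    ]
0.9 [ 0.0013  0.0956 -0.    ]
```

Request:
{"name": "move_arm", "arguments": {
  "deltas": [-0.0043,0.0101,0,0,0,0,0.05,-0.0074,0.0207,0,0,0,0,0.05,-0.0094,0.0315,0,0,0,0,0.05,-0.0103,0.0424,0,0,0,0,0.05,-0.0101,0.0534,0,0,0,0,0.05,-0.0089,0.0644,0,0,0,0,0.05,-0.0065,0.0751,0,0,0,0,0.05,-0.0031,0.0856,0,0,0,0,0.05,-0.001,0.091,0,0,0,0,0.05,-0.001,0.091,0,0,0,0,0.05],
  "squeeze": 25
}}

```text
t: 14.98
tool_pos: [0.5557, -0.225, 0.0866]
orientation: [-2.499, -1.903, 0.003]
force: [-7.2, -2.1, 4.9]
opening: 0.0152
gripper_force: 25.0
```

```bash
python3 - <<'E'
from h import *
st=robot.read_state();print(st['opening'],st['gripper_force'],st['force'])
v=np.array(st['tool_pos'])[:2]-[.5397,-.1155];print(np.hypot(*v),np.arctan2(v[1],v[0])+2.2744)
E
```

```text
0.015174899969969294 25.00129669904709 [-7.16390927 -2.12490791  4.85034651]
0.11069320910110161 0.8488960791037241
```

Request:
{"name": "move_arm", "arguments": {
  "deltas": [0.001,0.002,0,0,0,0,0.05,0.002,0.004,0,0,0,0,0.05,0.0025,0.005,0,0,0,0,0.05,0.003,0.006,0,0,0,0,0.05,0.003,0.006,0,0,0,0,0.05]
}}

```text
t: 15.6
tool_pos: [0.5613, -0.2238, 0.0866]
orientation: [-2.498, -1.902, 0.005]
force: [-11.5, -2.4, 7.7]
opening: 0.0158
gripper_force: 25.0
```

```bash
python3 - <<'E'
from h import *
st=robot.read_state();print(st['opening'],st['gripper_force'],st['force'],np.linalg.norm(st['wrist_torque']))
v=np.array(st['tool_pos'])[:2]-[.5397,-.1155];print(np.hypot(*v),np.arctan2(v[1],v[0])+2.2744)
im,d,m,T=grab('top')
uv,P=cloud(d,m,T)
for n,x,y,lo,hi in [('cap',.4838,.094,.06,.08),('can',.466,.278,.06,.08)]:
    p=P[(np.hypot(P[:,0]-x,P[:,1]-y)<.03)&(P[:,2]>lo)&(P[:,2]<hi)];print(n,len(p),p.mean(0).round(4))
save(cv2.resize(im[110:350,100:480],None,fx=2,fy=2),'end.png')
E
```

```text
0.015818509726650786 25.004366040229797 [-11.478674    -2.42895387   7.74700359] 1.8746551267929852
0.11047639182018076 0.9004762227887053
cap 102 [0.4831 0.0963 0.0684]
can 178 [0.4648 0.2784 0.0679]
```

View pics/end.png

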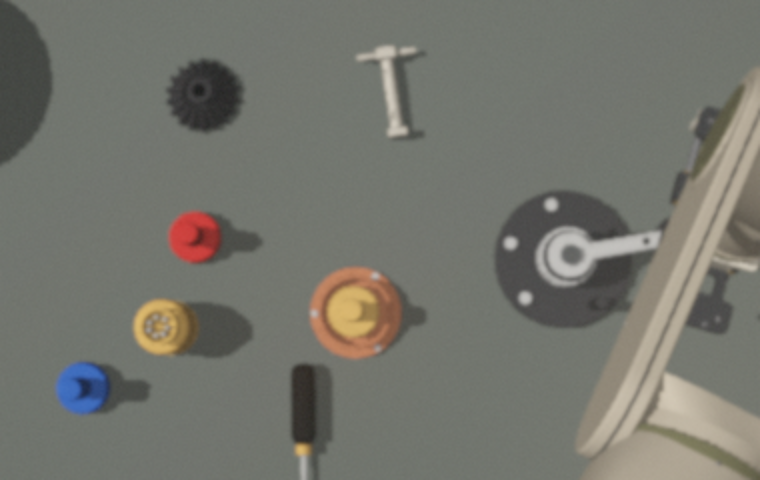

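The picture shows the cap in the holder at crop (353,311), the open canister at (160,327), bystanders unmoved, and the arm swung to the lug, pointing at (655,238). At about 0.90 rad the force is 11.7 N against a spring of about 7 N, so the arm is pressed on its stop. I'll hold briefly and hand in.

Request:
{"name": "move_arm", "arguments": {
  "deltas": [0,0,0,0,0,0,0.05,0,0,0,0,0,0,0.05,0,0,0,0,0,0,0.05]
}}

```text
t: 16.02
tool_pos: [0.5613, -0.2239, 0.0866]
orientation: [-2.498, -1.902, 0.005]
force: [-11.6, -2.8, 7.8]
opening: 0.0154
gripper_force: 25.0
```

```bash
python3 -c "
from plant import robot
print(robot.close_job())"
```

```text
the job is handed in; nothing more can be done
None
```

I handed the job in at about 16 s, with the cap knob up in the copper holder, the open canister standing where it was, the bystanders untouched, and the gripper still holding the tensioner arm against its far stop (measured about 0.90 rad); no verdict was returned.

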